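# Lock the blade into the vegetable slicer

## Robot

A 6-joint arm with a two-finger parallel gripper is mounted at the origin on a cart in front of the work surface, level with it; the furniture and walls round the work are solid. World frame = base frame: x ahead of the robot, y to its left, z up, the work surface at z = 0. Lengths are in mm, angles in degrees, forces in N, time in s.
With the tool pointing down it reaches from about 350 to 725 mm from the base axis. Payload 6 kg.
Tool frame: the origin (TCP) lies on the centre line of the jaws, within the pads' length; the fingertips stand 14 mm ahead of it and the grasp point (between the pads) lies 5 mm behind it (manip.tcp_to_tips is the distance from the TCP to the fingertips, in mm); z points along the fingers, y is the line along which they close (so a half turn about z gives the same grasp; the last joint's range is limited). The gripper opens to 85 mm and grips with 20 to 120 N. Pads are 22 mm wide; open, the fingers measure 114 mm over their backs; the gripper's body (76 mm by 85 mm) begins 54 mm behind the grasp point. The pads swing forward as they close: fully open they stand 13 mm farther back than shut.
Start: joints at [-53.761, 2.303, 4.859, 0, -92.561, -19.12], TCP at [176.634, -573.39, 245.261] pointing down, gripper open.
Joint ranges: [-146.85, 146.85], [-73.84, 115.35], [-62.03, 85.46], [-188.31, 113.3], [-161.28, -10.13], [-171.36, 171.36]. Speed limits (degrees/s): [147.25, 147.25, 172.46, 180, 180, 180].

## Interface

Orientations are given as [roll, pitch, yaw] about the fixed x, y, z axes, in that order (R = Rz(yaw) Ry(pitch) Rx(roll)).
In Python, from station import manip gives the robot as it stands.
- The arm moves only by the tool play_rows, never from a script. Its arguments are lists of equal length, an entry for each row: "claw": the closure, from -1 (fully open) to 1 (shut); "linear": the shift along the tool's x, y, z in cm, a list of three; "spin": the turn about the tool's z in rad. In form: {"claw": [claw, ...], "linear": [[x, y, z], ...], "spin": [spin, ...]}. A call has 1 to 8 rows; each row shifts and turns the commanded pose from where the row before left it, along the tool's axes as they then stand; what a row does not reach is not made up. A row lasts 1/12 s, in which the tool goes at most 41.7 mm and 7.16 degrees, less where a joint would pass 70% of its speed; a pose out of reach is approached as far as the arm can. A call is refused whole if a number of a shift passes 4.17 or a number of a turn 0.125, either way. A call with a gripper value outside its range is refused whole. The fingers move at their own pace and stop on an object; "grip_force" is the grip in N (left out, the last holds). Time passes only in rows, so rows that do not move let the fingers close. It gives the time, the measured TCP pose, the force, the opening and the grip force at its end, in the units of the state.
- manip.state(): the state, without advancing time (a new reading comes with each control period).
- manip.snapshot(name): name is "side" or "top"; returns a dict with "img" (480x640x3 uint8, red, green, blue), "depth" (480x640 float32, mm along the optical axis (not along the pixel's ray), 0 where there is no reading), "fx", "fy", "cx", "cy" (pixels), "world_to_cam" (4x4, takes a point from world to camera coordinates). Camera axes: x right, y up, looking along -z (the intrinsics and any distortion apply to the point x, -y, -z); pixel columns grow to the right and rows downward; lengths in mm; the calibration is good to about 2 mm. A picture is of the moment at which its call begins.
- manip.sign_off(): hands the job in; it is judged then, once.
The state is a dict: "time": time; "qpos": joint angles; "qvel": joint speeds; "joint_efforts": joint torques, N m; "tool_pos": TCP position; "ee_rot": TCP orientation; "contact_force": force on the tool from outside, world axes, zero at the start; "moment": the same for the moment, N m; "width": opening from 0.0 (shut) to 1.0 (fully open); "gripper_force": force on a finger pad.
Only numpy, scipy, OpenCV 4.12 (cv2) and the standard library are available. Lean on these libraries where they do the work, as an engineer would, in place of code of your own. Each camera call takes 0.05 s, during which the arm holds its last target. There are 200 camera calls.

## Task

Get the vegetable slicer ready: lay the loose blade plate flat in the slicer's bed with its notch over the brass pin. Then pull the red locking knob up to free it, turn it clockwise until its clamp arm lies over the blade, feel for the locking slot there and push the knob back down fully home, so that the blade is locked in. Do not disturb the spice jar, the glass or the bowl.

Things in the scene. Friction and masses are not known exactly. Their poses are not given: they have to be found in the camera images.
- slicer: Fixed white slicer board, 150 (x) by 270 (y) mm, its bed top 26 mm above the worktop, green borders 5 mm higher. Origin: centre of its underside. y runs from the knob end to the pin end; the knob's axis is at (0, -70) mm. A seated blade is centred at (0, +50) mm, its y along the slicer's y, with 2.5 mm of play each way: grey rails and an end stop, 4 mm high, and the pin bound the bed.
- bed_pin (a point): Foot of the brass locating pin, at the height of the bed's top, (0, +106, 26) mm in the slicer's frame. The pin is 8 mm thick and 9 mm high with a rounded top. Axes as the slicer's.
- blade_grip (a point): Middle of the loose blade, 20 mm above its underside, in its upright green grip rib. Steel plate 60 (x) by 130 (y) by 5 mm, 0.25 kg. The rib on its middle is 12 mm thick (x), 44 long (y), its top 40 mm above the plate's underside; a low collar round its foot is 24 by 56 mm, top 7.5 mm above the underside. z is up; y points to the notched end.
- blade_notch (a point): Point on the blade's underside in its notch, 56 mm in +y from the plate's middle; it lies on the pin's foot when the blade is seated. The notch is 13 mm wide (x), 18 mm deep (y), open at the plate's +y end. Axes as the plate's.
- knob_grip (a point): Point on the knob's upright axis, in the middle of its red wing, 68 mm above the worktop when home. The wing is 14 mm thick (x), 56 long (y), 38 high (19 above and below this point), on a black hub of 36 mm radius; hub and steel clamp arm lie more than 18 mm below this point. y points along the arm, which reaches 83 mm from the axis.
- knob_lift (a joint): Height of the knob, m: 0 = fully home, 0.015 = pulled up to its stop. Stiff slide (about 4 N), stays where it is left. While it is down, a hidden key under the hub keeps it from turning from the wide open recess to the locked place; lifted more than 11 mm it turns freely. Lowered anywhere between, it rests on the lock ring at 0.009 to 0.010.
- lock_knob (a joint): Turn of the knob, rad, anticlockwise from above positive, -0.45 to 1.62. Starts open, 1.2 to 1.4. At 0 the arm points along the slicer's +y, over the blade. The one locking slot is hidden, its middle anywhere from -0.2 to 0.2, and takes the key within about 0.06 rad: press down lightly (under 15 N) at angle after angle until the knob sinks below 0.008, then push it home.
- jar: Bystander: jar of red spice, origin at the centre of its underside. Leave it alone.
- tumbler: Bystander: drinking glass, origin at the centre of its underside. Leave it alone.
- bowl: Bystander: white bowl, origin at the centre of its underside. Leave it alone.
Mind the look-alikes: they are no part of the job. Of the things shaped like the part that bears blade_grip, the bare steel one is meant.

How it is judged (in metres and radians):
On the way, in this order (a step that is already met when the one before it is completed fails the run):
1. the blade plate lies flat in the bed with its notch over the pin (horizontal distance between blade_notch and bed_pin below 0.005 m and z of blade_notch in the frame of bed_pin between -0.003 and 0.003 m and angle between the y axis of blade_notch and the y axis of slicer, either way round below 0.08 rad and angle between blade_notch's own z axis and vertical below 0.04 rad), for 0.2 s.
2. the knob is pulled up, with the blade in place (all of step 1 and value of joint knob_lift above 0.011 m), for 0.1 s.
3. the knob, still up, is turned until its arm is over the blade (all of step 1 and value of joint knob_lift above 0.008 m and value of joint lock_knob below 0.32 rad), for 0.1 s.
At the end, for the whole second after the job is handed in: The blade plate lies flat on the bed (within 3 mm of height and 0.04 rad of level), its notch point within 5 mm of the pin and its length within 0.08 rad of the slicer's; the knob's arm is over the blade (joint within 0.32 rad of 0) and the knob is home (less than 2.5 mm up) (all of step 1 and value of joint knob_lift below 0.0025 m and value of joint lock_knob between -0.32 and 0.32 rad); the robot touches nothing.
It fails at once if the jar of red spice is shifted more than 3 cm (distance of jar from where it was at the start of the episode above 0.03 m).
It fails at once if the drinking glass is shifted more than 3 cm (distance of tumbler from where it was at the start of the episode above 0.03 m).
It fails at once if the white bowl is shifted more than 3 cm (distance of bowl from where it was at the start of the episode above 0.03 m).
It also fails if it takes over 58 s, if anything falls off the work surface, if the arm or the gripper's body presses on something with over 40 N, if the wrist force passes 120 N, or if a joint passes its speed limit or range.

## Working session

There is one attempt and no reset: what is moved stays moved. The work goes in short steps, Python scripts to look and compute and a tool call to move; the robot and the scene stay as the last step left them, time stands still between calls to the robot, and variables do not carry over. Pictures are saved under pics/ and viewed, at most 10 in all, crops included, and the job is handed in when it is done.

Besides the shell and the picture viewer there is one more tool, called after ">>>" as a command line: name --pt "numbers of a row" for each row, then --argument value for the rest. play_rows: Moves the arm, as the interface text tells. Its arguments: {"type":"object","properties":{"claw":{"type":"array","items":{"type":"number"}},"linear":{"type":"array","items":{"type":"array","items":{"type":"number"}}},"spin":{"type":"array","items":{"type":"number"}},"grip_force":{"type":"number"}},"required":["claw","linear","spin"]}

```bash
mkdir -p pics; ls; python3 - <<'E'
from station import manip
import cv2,numpy as np,pickle
for n in("top","side"):
    s=manip.snapshot(n); pickle.dump(s,open(n+".pkl","wb"))
    cv2.imwrite(f"pics/{n}0.png",s["img"][:,:,::-1])
    print(n,s["fx"],s["fy"],s["cx"],s["cy"],np.round(s["world_to_cam"],3).tolist(),[k for k in s])
print(manip.state())
E
```

```text
pics
top 615.0694680503015 615.0694680503015 311.0897433128517 245.42122529358267 [[0.025, -1.0, -0.014, -121.461], [0.996, 0.024, 0.082, -535.021], [-0.082, -0.016, 0.997, -1485.904], [0.0, 0.0, 0.0, 1.0]] ['img', 'depth', 'fx', 'fy', 'cx', 'cy', 'world_to_cam']
side 576.1413178181671 576.1413178181671 326.6899267771394 236.2661778248556 [[0.931, -0.366, -0.012, -536.306], [0.236, 0.575, 0.783, -105.493], [-0.28, -0.732, 0.621, -1613.64], [0.0, 0.0, 0.0, 1.0]] ['img', 'depth', 'fx', 'fy', 'cx', 'cy', 'world_to_cam']
{'time': 0.1, 'qpos': array([-5.37586515e+01,  2.33407263e+00,  4.80832164e+00, -2.42524571e-02,
       -9.25613949e+01, -1.91195084e+01]), 'qvel': array([-0.03634947, -0.02631441,  0.1430912 ,  0.04605296,  0.05674473,
       -0.12171778]), 'joint_efforts': array([-5.13578765e-03, -3.69343221e+01,  3.48281443e+01,  6.95171535e+00,
       -4.58442344e-03,  6.32935325e-06]), 'tool_pos': array([ 176.63784601, -573.12349861,  244.38968341]), 'ee_rot': array([ 1.79909725e+02, -5.65039625e-03, -1.62877090e+02]), 'contact_force': array([ 0.45122126, -0.01781729, -0.49086052]), 'moment': array([-0.04148709,  0.02435661,  0.01441651]), 'gripper_force': 0.0, 'width': 1.0042532353006228}
```

View pics/top0.png

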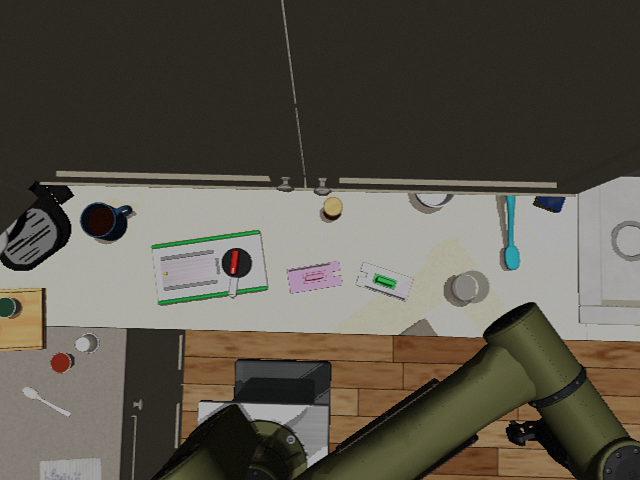

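View pics/side0.png

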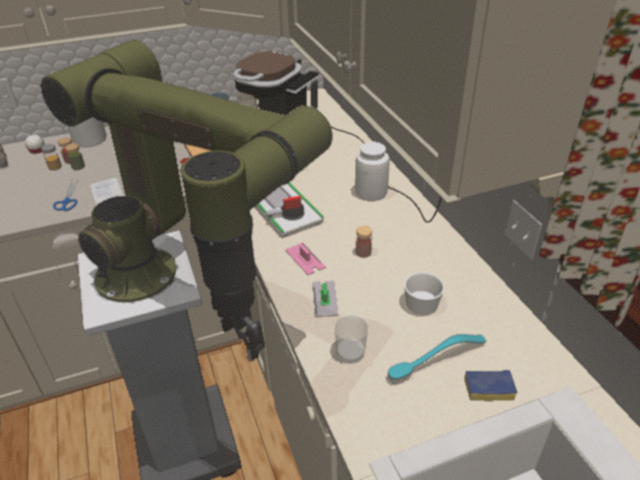

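Candidates for the blade: pink plate at top (315,278) and bare steel plate with green rib at top (384,281), side (325,298). The description says bare steel, so I take (384,281). I'll check it in a close crop.

```bash
cat > h.py <<'E'
import numpy as np,cv2,pickle
def cast(s,u,v,z):
    R=s["world_to_cam"][:3,:3];t=s["world_to_cam"][:3,3]
    d=R.T@np.array([(u-s["cx"])/s["fx"],-(v-s["cy"])/s["fy"],-1]);c=-R.T@t
    return c+d*(z-c[2])/d[2]
def pix(s,p):
    c=s["world_to_cam"][:3,:3]@np.array(p,float)+s["world_to_cam"][:3,3]
    return s["cx"]-s["fx"]*c[0]/c[2], s["cy"]+s["fy"]*c[1]/c[2]
def comps(m,mn=15):
    n,l,st,ce=cv2.connectedComponentsWithStats(m.astype(np.uint8))
    return [(ce[i],st[i],l==i) for i in range(1,n) if st[i][4]>=mn]
E
python3 - <<'E'
from h import *
s=pickle.load(open("top.pkl","rb"));im=s["img"]
a=cv2.resize(im[222:312,145:285],None,fx=5.7,fy=5.7,interpolation=cv2.INTER_CUBIC)[:,:795]
b=cv2.resize(im[255:305,280:420],None,fx=5.7,fy=5.7,interpolation=cv2.INTER_CUBIC)[:,:795]
o=np.vstack([a,b])[:,:,::-1];o=cv2.resize(o,None,fx=.75,fy=.75);cv2.imwrite("pics/crop.png",o);print(o.shape)
d=s["depth"]
R=s["world_to_cam"][:3,:3];t=s["world_to_cam"][:3,3]
def P(u,v):
    z=d[v,u];c=np.array([(u-s["cx"])/s["fx"]*z,-(v-s["cy"])/s["fy"]*z,-z]);return np.round(R.T@(c-t))
for uv in[(100,150),(300,150),(300,185),(300,200),(384,281),(370,275),(236,262),(332,207),(440,200),(465,288),(170,280),(210,315)]:print(uv,P(*uv))
hsv=cv2.cvtColor(im,cv2.COLOR_RGB2HSV)
g=(hsv[:,:,0]>45)&(hsv[:,:,0]<80)&(hsv[:,:,1]>120)&(hsv[:,:,2]>60)
for c,st,_ in comps(g):print("g",c,st,)
r=((hsv[:,:,0]<6)|(hsv[:,:,0]>174))&(hsv[:,:,1]>170)&(hsv[:,:,2]>80)
for c,st,_ in comps(r):print("r",c,st)
E
```

```text
(598, 596, 3)
(100, 150) [612. 182. 675.]
(300, 150) [ 611. -101.  703.]
(300, 185) [602. -95. 491.]
(300, 200) [653. -77.  -1.]
(384, 281) [ 455. -286.   41.]
(370, 275) [ 469. -255.    9.]
(236, 262) [490.  66.  83.]
(332, 207) [ 625. -156.   85.]
(440, 200) [ 659. -424.   14.]
(465, 288) [ 443. -487.   11.]
(170, 280) [445. 234.  25.]
(210, 315) [361. 137.  -1.]
g [205.63383838 238.96212121] [152 230 108  19 396]
g [384.2628866  281.09278351] [373 274  23  15 194]
g [251.39823009 289.46017699] [236 286  31   8 113]
g [192.71042471 297.83397683] [158 292  71  13 259]
r [233.81746032 260.52380952] [230 250   9  24 126]
r [ 59.69230769 362.40890688] [ 51 353  18  20 247]
```

View pics/crop.png

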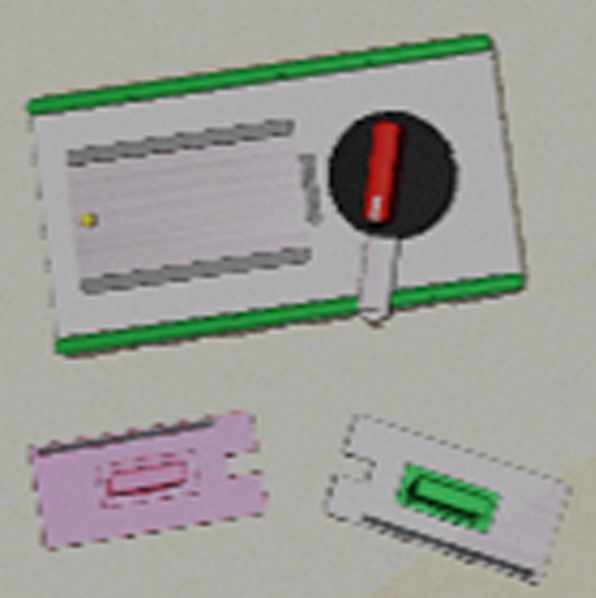

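The crop shows the bare steel plate with green rib at lower right, notch pointing left (towards +y). The slicer has its pin at left and the knob's arm pointing toward the robot. The pink one is the look-alike. Now measuring.

```bash
cat > meas.py <<'E'
from h import *
from scipy import ndimage
def cloud(s):
    d=s["depth"];v,u=np.mgrid[0:480,0:640]
    c=np.stack([(u-s["cx"])/s["fx"]*d,-(v-s["cy"])/s["fy"]*d,-d],-1)
    R=s["world_to_cam"][:3,:3];t=s["world_to_cam"][:3,3]
    return (c-t)@R
E
python3 - <<'E'
from meas import *
s=pickle.load(open("top.pkl","rb"));im=s["img"];hsv=cv2.cvtColor(im,cv2.COLOR_RGB2HSV)
X=cloud(s)
def rect(m,z):
    v,u=np.nonzero(m);p=np.array([cast(s,a,b,z)[:2] for a,b in zip(u,v)],np.float32)
    (c,wh,a)=cv2.minAreaRect(p);e=np.linalg.eigh(np.cov(p.T))[1][:,1]
    return np.round(c,1),np.round(wh,1),round(a,1),"pca",np.round(np.degrees(np.arctan2(e[1],e[0])),1),"mean",np.round(p.mean(0),1)
g=(hsv[:,:,0]>45)&(hsv[:,:,0]<80)&(hsv[:,:,1]>120)&(hsv[:,:,2]>60)
gs=g.copy();gs[:,300:]=0;gs[:, :145]=0;gs[:225]=0;gs[310:]=0
print("slicer",rect(gs,31))
for lab,m in(("far",gs&(np.arange(480)[:,None]<265)),("near",gs&(np.arange(480)[:,None]>265))):print(lab,rect(m,31))
gb=g.copy();gb[:,:365]=0;gb[:,400:]=0
print("rib all",rect(gb,7.5))
br=gb&(X[:,:,2]>30)
print("rib top",rect(br,40),br.sum())
box=np.zeros_like(g);box[255:308,350:420]=1
pl=box&(X[:,:,2]>2.5);print("plate depth",rect(pl,5),pl.sum())
rr=((hsv[:,:,0]<6)|(hsv[:,:,0]>174))&(hsv[:,:,1]>150)&(hsv[:,:,2]>60);rr[:,300:]=0;rr[:, :200]=0;rr[300:]=0
rr&=X[:,:,2]>75;print("wing",rect(rr,87),rr.sum())
hub=(hsv[:,:,2]<60);hub[:,:215]=0;hub[:,260:]=0;hub[:240]=0;hub[285:]=0
print("hub",rect(hub,48),hub.sum())
br=(hsv[:,:,0]>15)&(hsv[:,:,0]<32)&(hsv[:,:,1]>90);br[:,:158]=0;br[:,180:]=0;br[:250]=0;br[290:]=0
print("pin",rect(br,32),br.sum())
for n,z in(("table",(200,330)),):pass
print("table z",np.median(X[312:320,250:350,2]),"bed z",np.median(X[255:285,175:210,2]))
E
```

```text
slicer (array([478.6, 139.2]), array([146.3, 266.1]), 9.5, 'pca', np.float64(107.8), 'mean', array([480.5, 141. ], dtype=float32))
far (array([546.6, 149.8]), array([  8.7, 264.6]), 9.5, 'pca', np.float64(99.5), 'mean', array([546.7, 149.3], dtype=float32))
near (array([410.6, 128.4]), array([  8.6, 265. ]), 9.5, 'pca', np.float64(99.5), 'mean', array([410. , 132.1], dtype=float32))
rib all (array([ 455. , -289.7]), array([53.4, 22.6]), 72.9, 'pca', np.float64(72.7), 'mean', array([ 455.3, -290.1], dtype=float32))
rib top (array([ 455.2, -290.6]), array([43.1, 11.4]), 72.9, 'pca', np.float64(73.0), 'mean', array([ 455.2, -290.5], dtype=float32)) 91
plate depth (array([ 455.8, -291.1]), array([127.9, 170.6]), 1.4, 'pca', np.float64(79.5), 'mean', array([ 455.3, -292.6], dtype=float32)) 1160
wing (array([490.7,  69.9]), array([13., 54.]), 84.4, 'pca', np.float64(175.5), 'mean', array([492.9,  69.6], dtype=float32)) 115
hub (array([491. ,  70.3]), array([70. , 69.4]), 83.7, 'pca', np.float64(80.3), 'mean', array([489.7,  68.5], dtype=float32)) 537
pin (array([461.2, 244.9]), array([4.9, 5. ]), 1.4, 'pca', np.float64(51.9), 'mean', array([461.2, 244.9], dtype=float32)) 9
table z -1.4270742726863737 bed z 25.010661868887745
```

>>> play_rows --claw '[-1, -1, -1, -1, -1, -1, -1, -1]' --pt "-2.91 1.57 0" --pt "-2.91 1.57 0" --pt "-2.91 1.57 0" --pt "-2.91 1.57 0" --pt "-2.91 1.57 0" --pt "-2.91 1.57 0" --pt "-2.91 1.57 0" --pt "-2.91 1.57 0" --spin '[0, 0, 0, 0, 0, 0, 0, 0]' --grip_force 60

```text
time: 0.77
tool_pos: [362.9, -383.3, 245.0]
ee_rot: [180.0, -0.0, -162.9]
contact_force: [1.2, 0.2, -1.0]
width: 1.002
gripper_force: 0.0
```

>>> play_rows --claw '[-1, -1, -1, -1, -1, -1, -1, -1]' --pt "-2.91 1.57 0" --pt "-2.91 1.57 0" --pt "-2.91 1.57 0" --pt "-2.91 1.57 0" --pt "0 0 0" --pt "0 0 0" --pt "0 0 0" --pt "0 0 0" --spin '[0, 0, 0, 0, -0.122, -0.122, -0.122, -0.122]'

```text
time: 1.43
tool_pos: [455.0, -290.1, 244.7]
ee_rot: [179.9, -0.0, -134.5]
contact_force: [-0.4, 0.2, -0.1]
width: 0.998
gripper_force: 0.0
```

>>> play_rows --claw '[-1, -1, -1, -1, -1, -1, -1, -1]' --pt "0 0 2" --pt "0 0 2" --pt "0 0 2" --pt "0 0 2" --pt "0 0 0" --pt "0 0 0" --pt "0 0 0" --pt "0 0 0" --spin '[-0.122, -0.122, -0.122, -0.122, 0, 0, 0, 0]'

```text
time: 2.1
tool_pos: [455.5, -290.9, 167.1]
ee_rot: [-179.9, -0.0, -107.1]
contact_force: [-0.4, -0.2, -1.1]
width: 1.002
gripper_force: 0.0
```

```bash
cat >> h.py <<'E'
def plan(st,x,y,z,yaw):
    p=st["tool_pos"];w=np.radians(st["ee_rot"][2]);d=np.array([x,y,z])-p
    print("tool_pos",np.round(p,1),"rot",np.round(st["ee_rot"],2),"F",np.round(st["contact_force"],1),"w",round(st["width"]*85,1),"t",round(st["time"],2))
    print("shift cm [%.2f %.2f %.2f] spin %.3f"%((d[0]*np.cos(w)+d[1]*np.sin(w))/10,(d[0]*np.sin(w)-d[1]*np.cos(w))/10,-d[2]/10,-np.radians((yaw-np.degrees(w)+180)%360-180)))
E
python3 -c "
from h import *;from station import manip
print(manip.tcp_to_tips);plan(manip.state(),455.2,-290.3,25,-107)"
```

```text
14.0
tool_pos [ 455.5 -290.9  167.1] rot [-1.7986e+02 -2.0000e-02 -1.0710e+02] F [-0.4 -0.2 -1.1] w 85.2 t 2.1
shift cm [-0.05 0.05 14.21] spin -0.002
```

>>> play_rows --claw '[-1, -1, -1, -1, -1, -1, -1, -1]' --pt "0 0 2.5" --pt "0 0 2.5" --pt "0 0 2.5" --pt "0 0 2.5" --pt "0 0 2" --pt "0 0 1.5" --pt "0 0 0.7" --pt "0 0 0" --spin '[0, 0, 0, 0, 0, 0, 0, 0]'

```text
time: 2.77
tool_pos: [454.5, -290.4, 22.5]
ee_rot: [179.9, 0.0, -107.0]
contact_force: [0.3, 0.6, -0.3]
width: 1.003
gripper_force: 0.0
```

>>> play_rows --claw '[0, 0.4, 1, 1, 1, 1, 1, 1]' --pt "0 0 0" --pt "0 0 0" --pt "0 0 0" --pt "0 0 0" --pt "0 0 0" --pt "0 0 0" --pt "0 0 0" --pt "0 0 0" --spin '[0, 0, 0, 0, 0, 0, 0, 0]'

```text
time: 3.43
tool_pos: [455.0, -290.6, 23.8]
ee_rot: [-180.0, -0.0, -107.0]
contact_force: [-1.9, 2.5, 3.6]
width: 0.136
gripper_force: 60.1
```

>>> play_rows --claw '[1, 1, 1, 1, 1, 1, 1, 1]' --pt "0 0 -0.5" --pt "0 0 -1.5" --pt "0 0 -2" --pt "0 0 -2" --pt "0 0 -2" --pt "0 0 -2" --pt "0 0 -2" --pt "0 0 -0.5" --spin '[0, 0, 0, 0, 0, 0, 0, 0]'

```text
time: 4.1
tool_pos: [455.8, -291.1, 151.5]
ee_rot: [-179.8, -0.0, -107.0]
contact_force: [0.6, -0.7, -2.2]
width: 0.133
gripper_force: 59.2
```

```bash
python3 -c "
from h import *;from station import manip
plan(manip.state(),470.3,188.5,150,-80.5)"
```

```text
tool_pos [ 455.8 -291.1  151.5] rot [-1.7977e+02 -3.0000e-02 -1.0695e+02] F [ 0.6 -0.7 -2.2] w 11.3 t 4.1
shift cm [-46.30 12.60 0.15] spin -0.462
```

>>> play_rows --claw '[1, 1, 1, 1, 1, 1, 1, 1]' --pt "-1.15 0.31 0" --pt "-2.32 0.63 0" --pt "-2.32 0.63 0" --pt "-2.32 0.63 0" --pt "-2.32 0.63 0" --pt "-2.32 0.63 0" --pt "-2.32 0.63 0" --pt "-2.32 0.63 0" --spin '[0, 0, 0, 0, 0, 0, 0, 0]'

```text
time: 4.77
tool_pos: [459.4, -108.7, 146.2]
ee_rot: [179.8, -0.0, -107.0]
contact_force: [0.5, -0.4, -2.3]
width: 0.132
gripper_force: 59.0
```

>>> play_rows --claw '[1, 1, 1, 1, 1, 1, 1, 1]' --pt "-2.32 0.63 0" --pt "-2.32 0.63 0" --pt "-2.32 0.63 0" --pt "-2.32 0.63 0" --pt "-2.32 0.63 0" --pt "-2.32 0.63 0" --pt "-2.32 0.63 0" --pt "-2.32 0.63 0" --spin '[0, 0, 0, 0, 0, 0, 0, 0]'

```text
time: 5.43
tool_pos: [465.2, 83.3, 146.2]
ee_rot: [179.9, -0.1, -106.9]
contact_force: [0.4, 0.3, -3.6]
width: 0.13
gripper_force: 59.0
```

>>> play_rows --claw '[1, 1, 1, 1, 1, 1, 1, 1]' --pt "-2.32 0.63 0" --pt "-2.32 0.63 0" --pt "-2.32 0.63 0" --pt "-1.15 0.31 0" --pt "-1.0 0.27 0" --pt "0 0 0" --pt "0 0 0" --pt "0 0 0" --spin '[-0.1, -0.1, -0.1, -0.1, -0.062, 0, 0, 0]'

```text
time: 6.1
tool_pos: [454.1, 174.3, 147.3]
ee_rot: [179.9, -0.0, -80.6]
contact_force: [0.5, -0.1, -3.1]
width: 0.133
gripper_force: 59.0
```

```bash
python3 - <<'E'
from meas import *;from station import manip
plan(manip.state(),470.3,188.5,150,-80.5)
for n in("top","side"):
    s=manip.snapshot(n);pickle.dump(s,open(n+"1.pkl","wb"))
    u,v=pix(s,[470,188,130]);u=int(u);v=int(v);print(u,v)
    c=s["img"][max(0,v-70):v+70,max(0,u-90):u+110]
    cv2.imwrite(f"pics/{n}1.png",cv2.resize(c,None,fx=3.5,fy=3.5,interpolation=cv2.INTER_CUBIC)[:,:,::-1])
a=cv2.imread("pics/top1.png");b=cv2.imread("pics/side1.png");w=min(a.shape[1],b.shape[1])
cv2.imwrite("pics/both1.png",cv2.resize(np.vstack([a[:,:w],b[:,:w]]),(int(w*.6),588)))
E
```

```text
tool_pos [454.1 174.3 147.3] rot [ 1.7991e+02 -3.0000e-02 -8.0570e+01] F [ 0.5 -0.1 -3.1] w 11.3 t 6.1
shift cm [-1.13 -1.83 -0.27] spin -0.001
179 268
272 167
```

View pics/both1.png

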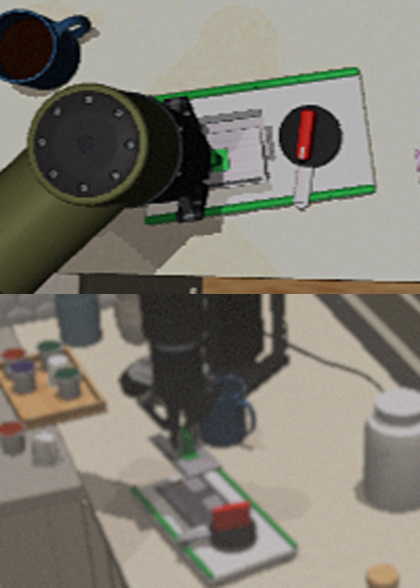

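Blade is held level; its knob-side end is visible right of the gripper (rib at ~(220,157) in the crop). Move over the seat and lower to just above the pin.

>>> play_rows --claw '[1, 1, 1, 1, 1, 1, 1, 1]' --pt "-0.6 -0.9 0" --pt "-0.53 -0.93 0" --pt "0 0 1.5" --pt "0 0 2" --pt "0 0 2" --pt "0 0 1.5" --pt "0 0 1.2" --pt "0 0 0" --spin '[0, 0, 0, 0, 0, 0, 0, 0]'

```text
time: 6.87
tool_pos: [469.4, 187.5, 63.2]
ee_rot: [179.7, -0.1, -80.6]
contact_force: [-0.6, -0.4, -3.6]
width: 0.13
gripper_force: 59.0
```

```bash
python3 - <<'E'
from meas import *;from station import manip
plan(manip.state(),470.3,188.5,64,-80.5)
for n in("top","side"):
    s=manip.snapshot(n);pickle.dump(s,open(n+"2.pkl","wb"))
    u,v=pix(s,[478,140,30]);u=int(u);v=int(v)
    c=s["img"][v-45:v+45,u-65:u+65]
    cv2.imwrite(f"pics/{n}2.png",cv2.resize(c,(572,396),interpolation=cv2.INTER_CUBIC)[:,:,::-1]);print(n,u-65,v-45)
a=cv2.imread("pics/top2.png");b=cv2.imread("pics/side2.png")
cv2.imwrite("pics/both2.png",cv2.resize(np.vstack([a,b]),(433,600)))
E
```

```text
tool_pos [469.4 187.5  63.2] rot [ 1.7974e+02 -9.0000e-02 -8.0580e+01] F [-0.6 -0.4 -3.6] w 11.1 t 6.87
shift cm [-0.08 -0.10 -0.08] spin -0.001
top 143 222
side 216 156
```

View pics/both2.png

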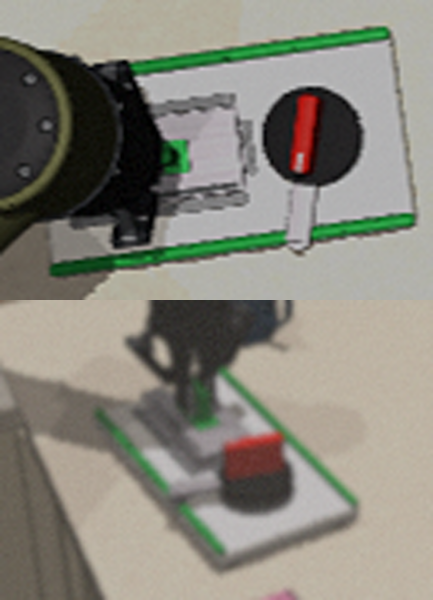

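The plate's end (px ~240,150) sits between the rails and just short of the end stop. Lowering slowly.

>>> play_rows --claw '[1, 1, 1, 1, 1, 1, 1, 1]' --pt "-0.08 -0.08 0.2" --pt "0 0 0.2" --pt "0 0 0.2" --pt "0 0 0.2" --pt "0 0 0.1" --pt "0 0 0.1" --pt "0 0 0.1" --pt "0 0 0" --spin '[0, 0, 0, 0, 0, 0, 0, 0]'

```text
time: 7.63
tool_pos: [471.3, 189.7, 55.1]
ee_rot: [180.0, -0.0, -80.5]
contact_force: [0.2, -1.0, -3.5]
width: 0.129
gripper_force: 59.0
```

>>> play_rows --claw '[1, 1, 1, 1, 1, 1, 1, 1]' --pt "0 0 0.1" --pt "0 0 0.1" --pt "0 0 0.1" --pt "0 0 0.1" --pt "0 0 0" --pt "0 0 0" --pt "0 0 0" --pt "0 0 0" --spin '[0, 0, 0, 0, 0, 0, 0, 0]'

```text
time: 8.3
tool_pos: [471.5, 189.8, 51.4]
ee_rot: [-180.0, 0.0, -80.5]
contact_force: [0.4, -0.8, -3.6]
width: 0.128
gripper_force: 59.0
```

>>> play_rows --claw '[1, 1, 1, 1, 1]' --pt "0 0 0.1" --pt "0 0 0.1" --pt "0 0 0" --pt "0 0 0" --pt "0 0 0" --spin '[0, 0, 0, 0, 0]'

```text
time: 8.72
tool_pos: [471.6, 189.9, 49.8]
ee_rot: [-180.0, 0.0, -80.5]
contact_force: [-1.9, 0.1, 1.9]
width: 0.128
gripper_force: 59.6
```

>>> play_rows --claw '[0.5, 0, -0.5, -1, -1, -1, -1, -1]' --pt "0 0 0" --pt "0 0 0" --pt "0 0 0" --pt "0 0 0" --pt "0 0 -1" --pt "0 0 -2.5" --pt "0 0 -3" --pt "0 0 -3" --spin '[0, 0, 0, 0, 0, 0, 0, 0]'

```text
time: 9.38
tool_pos: [471.2, 189.4, 146.0]
ee_rot: [180.0, -0.0, -80.5]
contact_force: [0.6, 0.3, -0.4]
width: 0.998
gripper_force: 0.0
```

```bash
python3 -c "
from h import *;from station import manip
plan(manip.state(),490.2,70.2,145,-5)"
```

```text
tool_pos [471.2 189.4 146. ] rot [ 1.7998e+02 -3.0000e-02 -8.0480e+01] F [ 0.6  0.3 -0.4] w 84.8 t 9.38
shift cm [12.07 0.10 0.10] spin -1.317
```

>>> play_rows --claw '[-1, -1, -1, -1, -1, -1, -1, -1]' --pt "3 0.02 0" --pt "3 0.02 0" --pt "3 0.02 0" --pt "3.05 0.03 0" --pt "0 0 0" --pt "0 0 0" --pt "0 0 0" --pt "0 0 0" --spin '[0, 0, 0, 0, -0.11, -0.11, -0.11, -0.11]'

```text
time: 10.05
tool_pos: [490.6, 70.4, 145.3]
ee_rot: [-180.0, -0.0, -55.0]
contact_force: [-1.2, 0.2, 0.2]
width: 1.004
gripper_force: 0.0
```

>>> play_rows --claw '[-1, -1, -1, -1, -1, -1, -1, -1]' --pt "0 0 0" --pt "0 0 0" --pt "0 0 0" --pt "0 0 0" --pt "0 0 0" --pt "0 0 0" --pt "0 0 0" --pt "0 0 0" --spin '[-0.11, -0.11, -0.11, -0.11, -0.11, -0.11, -0.11, -0.107]'

```text
time: 10.72
tool_pos: [490.6, 70.7, 145.2]
ee_rot: [-180.0, -0.0, -4.7]
contact_force: [0.9, -0.2, 0.2]
width: 0.995
gripper_force: 0.0
```

```bash
python3 - <<'E'
from meas import *;from station import manip
plan(manip.state(),490.2,70.2,70,-5)
s=manip.snapshot("top");pickle.dump(s,open("top3.pkl","wb"))
im=s["img"];hsv=cv2.cvtColor(im,cv2.COLOR_RGB2HSV)
g=(hsv[:,:,0]>45)&(hsv[:,:,0]<80)&(hsv[:,:,1]>120)&(hsv[:,:,2]>60)
X=cloud(s);
for c,st,m in comps(g):
    if 150<c[0]<260 and 240<c[1]<290:
        for z in(33.5,66):
            k=m if z<40 else m&(X[:,:,2]>55)
            v,u=np.nonzero(k);p=np.array([cast(s,a,b,z)[:2] for a,b in zip(u,v)],np.float32)
            print(c,z,cv2.minAreaRect(p))
c=im[222:312,145:275]
cv2.imwrite("pics/top3.png",cv2.resize(c,(780,540),interpolation=cv2.INTER_CUBIC)[:,:,::-1])
E
```

```text
tool_pos [490.6  70.7 145.2] rot [-1.7998e+02 -4.0000e-02 -4.7200e+00] F [ 0.9 -0.2  0.2] w 84.6 t 10.72
shift cm [-0.03 0.06 7.52] spin 0.005
[251.39823009 289.46017699] 33.5 ((426.39508056640625, 34.06766891479492), (8.542016983032227, 74.1971435546875), 9.527585983276367)
[251.39823009 289.46017699] 66 ((430.556640625, -4.974269390106201), (0.0, 0.0), 0.0)
```

View pics/top3.png

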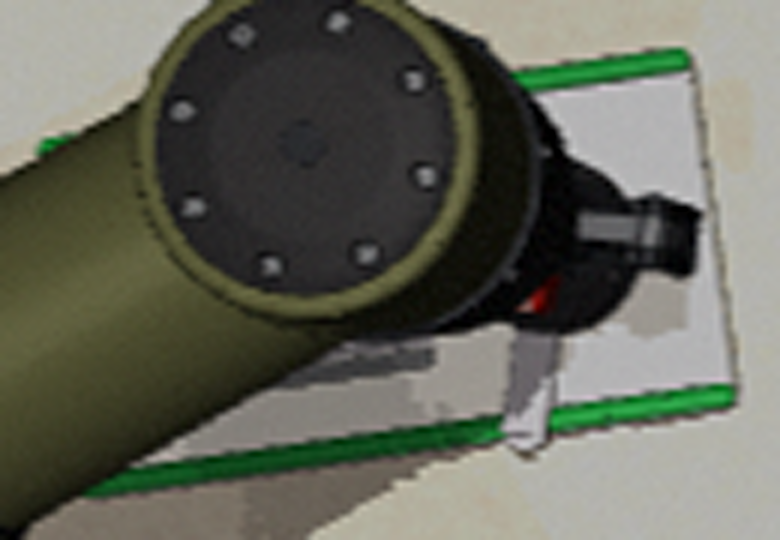

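```bash
python3 - <<'E'
from meas import *;from station import manip
s=manip.snapshot("side")
u,v=pix(s,[475,140,40]);u=int(u);v=int(v)
cv2.imwrite("pics/side3.png",cv2.resize(s["img"][v-45:v+45,u-65:u+65],(780,540),interpolation=cv2.INTER_CUBIC)[:,:,::-1])
E
```

```text
(no output)
```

View pics/side3.png

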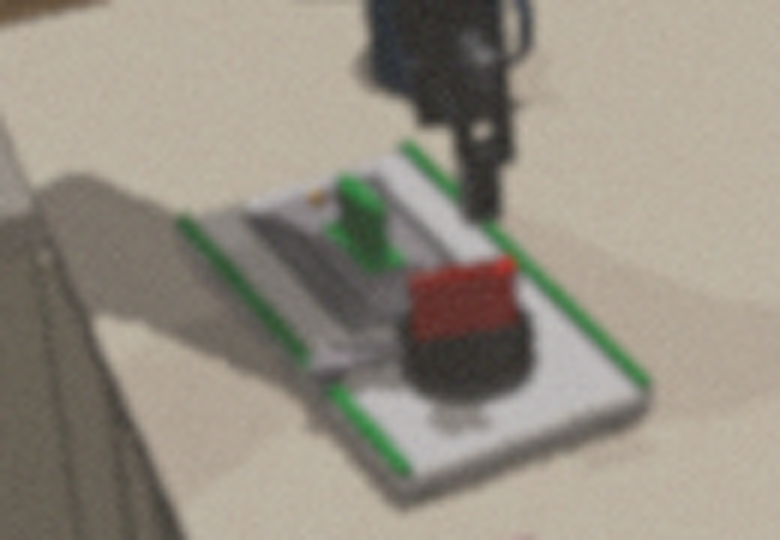

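The side view shows the blade lying flat between the rails, with the brass pin (318,198) in its notch. Now the knob.

>>> play_rows --claw '[-1, -1, -1, -1, -1, -1, -1, -1]' --pt "0 0 1.5" --pt "0 0 2" --pt "0 0 2" --pt "0 0 1.5" --pt "0 0 0.7" --pt "0 0 0" --pt "0 0 0" --pt "0 0 0" --spin '[0, 0, 0, 0, 0, 0, 0, 0]'

```text
time: 11.48
tool_pos: [491.2, 71.0, 68.8]
ee_rot: [-180.0, -0.1, -5.1]
contact_force: [0.3, 0.0, -0.0]
width: 0.999
gripper_force: 0.0
```

>>> play_rows --claw '[0, 0.4, 1, 1, 1, 1, 1, 1]' --pt "0 0 0" --pt "0 0 0" --pt "0 0 0" --pt "0 0 0" --pt "0 0 0" --pt "0 0 0" --pt "0 0 0" --pt "0 0 0" --spin '[0, 0, 0, 0, 0, 0, 0, 0]' --grip_force 60

```text
time: 12.15
tool_pos: [490.6, 71.4, 67.6]
ee_rot: [-179.9, -0.0, -5.0]
contact_force: [-1.1, 4.9, 1.5]
width: 0.148
gripper_force: 59.7
```

>>> play_rows --claw '[1, 1, 1, 1, 1, 1, 1, 1]' --pt "0 0 -0.2" --pt "0 0 -0.2" --pt "0 0 -0.3" --pt "0 0 -0.3" --pt "0 0 -0.3" --pt "0 0 -0.1" --pt "0 0 0" --pt "0 0 0" --spin '[0, 0, 0, 0, 0, 0, 0, 0]'

```text
time: 12.82
tool_pos: [490.5, 71.4, 80.7]
ee_rot: [-179.9, 0.0, -5.0]
contact_force: [1.5, 5.0, -4.0]
width: 0.157
gripper_force: 58.8
```

>>> play_rows --claw '[1, 1, 1, 1, 1, 1, 1, 1]' --pt "0 0 0" --pt "0 0 0" --pt "0 0 0" --pt "0 0 0" --pt "0 0 0" --pt "0 0 0" --pt "0 0 0" --pt "0 0 0" --spin '[0.05, 0.05, 0.05, 0.08, 0.08, 0.08, 0.08, 0.08]'

```text
time: 13.48
tool_pos: [490.3, 71.1, 80.7]
ee_rot: [-180.0, 0.0, -36.8]
contact_force: [1.1, 4.8, -3.3]
width: 0.155
gripper_force: 59.0
```

```bash
python3 -c "
from h import *;from station import manip
s=manip.state();plan(s,490.2,70.2,81,-69);print(s['moment'],s['gripper_force'])"
```

```text
tool_pos [490.3  71.1  80.7] rot [-1.7999e+02  5.0000e-02 -3.6750e+01] F [ 1.1  4.8 -3.3] w 13.2 t 13.48
shift cm [0.05 0.08 -0.03] spin 0.563
[ 1.34247732 -0.29384118  0.01944924] 59.038458466529846
```

>>> play_rows --claw '[1, 1, 1, 1, 1, 1, 1, 1]' --pt "0 0 0" --pt "0 0 0" --pt "0 0 0" --pt "0 0 0" --pt "0 0 0" --pt "0 0 0" --pt "0 0 0" --pt "0 0 0" --spin '[0.08, 0.08, 0.08, 0.08, 0.08, 0.08, 0.083, 0]'

```text
time: 14.15
tool_pos: [490.0, 70.9, 80.7]
ee_rot: [179.9, 0.0, -69.0]
contact_force: [-0.6, 3.7, -1.0]
width: 0.151
gripper_force: 59.2
```

>>> play_rows --claw '[1, 1]' --pt "0 0 0" --pt "0 0 0" --spin '[0, 0]'

```text
time: 14.32
tool_pos: [490.0, 70.9, 80.7]
ee_rot: [179.9, 0.0, -68.7]
contact_force: [-1.9, 4.3, -2.8]
width: 0.152
gripper_force: 59.2
```

>>> play_rows --claw '[1, 1, 1, 1, 1]' --pt "0 0 0.1" --pt "0 0 0.1" --pt "0 0 0.1" --pt "0 0 0.1" --pt "0 0 0" --spin '[0, 0, 0, 0, 0]'

```text
time: 14.73
tool_pos: [490.1, 70.9, 77.5]
ee_rot: [180.0, 0.0, -68.7]
contact_force: [-4.6, 4.2, 0.7]
width: 0.151
gripper_force: 59.9
```

>>> play_rows --claw '[1, 1, 1]' --pt "0 0 0.1" --pt "0 0 0" --pt "0 0 0" --spin '[0, 0, 0]'

```text
time: 14.98
tool_pos: [490.1, 70.8, 76.9]
ee_rot: [180.0, 0.0, -68.7]
contact_force: [-4.7, 3.8, 2.9]
width: 0.154
gripper_force: 60.1
```

>>> play_rows --claw '[1, 1, 1]' --pt "0 0 0.1" --pt "0 0 0" --pt "0 0 0" --spin '[0, 0, 0]'

```text
time: 15.23
tool_pos: [490.2, 70.8, 76.5]
ee_rot: [180.0, 0.0, -68.7]
contact_force: [-7.7, 3.8, 7.0]
width: 0.151
gripper_force: 60.6
```

>>> play_rows --claw '[1, 1, 1]' --pt "0 0 0.05" --pt "0 0 0" --pt "0 0 0" --spin '[0, 0, 0]'

```text
time: 15.48
tool_pos: [490.2, 70.8, 76.4]
ee_rot: [180.0, 0.0, -68.7]
contact_force: [-8.2, 3.4, 8.4]
width: 0.158
gripper_force: 60.9
```

>>> play_rows --claw '[1, 1, 1, 1]' --pt "0 0 0" --pt "0 0 0" --pt "0 0 0" --pt "0 0 0" --spin '[0.05, 0, 0, 0]'

```text
time: 15.82
tool_pos: [490.1, 70.9, 75.1]
ee_rot: [180.0, 0.0, -71.6]
contact_force: [-3.4, 3.3, 0.2]
width: 0.159
gripper_force: 59.9
```

>>> play_rows --claw '[1, 1, 1, 1]' --pt "0 0 0" --pt "0 0 0" --pt "0 0 0" --pt "0 0 0" --spin '[0.05, 0, 0, 0]'

```text
time: 16.15
tool_pos: [490.0, 70.9, 75.1]
ee_rot: [179.9, 0.0, -74.4]
contact_force: [-4.6, 4.2, 1.9]
width: 0.155
gripper_force: 59.8
```

>>> play_rows --claw '[1, 1, 1, 1]' --pt "0 0 0.1" --pt "0 0 0" --pt "0 0 0" --pt "0 0 0" --spin '[0, 0, 0, 0]'

```text
time: 16.48
tool_pos: [490.0, 70.9, 74.0]
ee_rot: [179.9, 0.0, -74.4]
contact_force: [-4.5, 4.3, 1.1]
width: 0.153
gripper_force: 59.9
```

```bash
python3 -c "
from h import *;from station import manip
s=manip.state();plan(s,490.2,70.2,67.6,-80.5);print(s['moment'],s['gripper_force'])"
```

```text
tool_pos [490.   70.9  74. ] rot [ 1.7995e+02  2.0000e-02 -7.4440e+01] F [-4.5  4.3  1.1] w 13.0 t 16.48
shift cm [0.07 -0.00 0.64] spin 0.106
[ 1.54521696  1.61191815 -0.06106898] 59.90793585777283
```

>>> play_rows --claw '[1, 1, 1, 1, 1, 1]' --pt "0 0 0.1" --pt "0 0 0.1" --pt "0 0 0.1" --pt "0 0 0" --pt "0 0 0" --pt "0 0 0" --spin '[0, 0, 0, 0, 0, 0]'

```text
time: 16.98
tool_pos: [490.0, 70.9, 71.0]
ee_rot: [179.9, 0.0, -74.4]
contact_force: [-5.0, 4.3, 1.4]
width: 0.156
gripper_force: 59.9
```

>>> play_rows --claw '[1, 1, 1, 1, 1, 1]' --pt "0 0 0.1" --pt "0 0 0.1" --pt "0 0 0.1" --pt "0 0 0" --pt "0 0 0" --pt "0 0 0" --spin '[0, 0, 0, 0, 0, 0]'

```text
time: 17.48
tool_pos: [490.0, 70.9, 68.1]
ee_rot: [180.0, 0.0, -74.4]
contact_force: [-4.2, 4.7, 1.3]
width: 0.157
gripper_force: 59.9
```

Sinking in the slot; push until it bottoms.

>>> play_rows --claw '[1, 1, 1, 1, 1, 1]' --pt "0 0 0.1" --pt "0 0 0.1" --pt "0 0 0" --pt "0 0 0" --pt "0 0 0" --pt "0 0 0" --spin '[0, 0, 0, 0, 0, 0]'

```text
time: 17.98
tool_pos: [490.2, 70.9, 67.5]
ee_rot: [180.0, 0.0, -74.4]
contact_force: [-9.1, 4.4, 10.0]
width: 0.151
gripper_force: 61.0
```

>>> play_rows --claw '[1, 1, 1, 1]' --pt "0 0 0.1" --pt "0 0 0" --pt "0 0 0" --pt "0 0 0" --spin '[0, 0, 0, 0]'

```text
time: 18.32
tool_pos: [490.2, 70.8, 67.4]
ee_rot: [180.0, -0.0, -74.4]
contact_force: [-11.4, 3.7, 14.3]
width: 0.153
gripper_force: 61.8
```

>>> play_rows --claw '[1, 1, 0.5, 0, -0.5, -1, -1, -1]' --pt "0 0 -0.1" --pt "0 0 -0.1" --pt "0 0 0" --pt "0 0 0" --pt "0 0 0" --pt "0 0 0" --pt "0 0 0" --pt "0 0 0" --spin '[0, 0, 0, 0, 0, 0, 0, 0]'

```text
time: 18.98
tool_pos: [490.5, 70.6, 66.8]
ee_rot: [180.0, -0.0, -74.5]
contact_force: [-0.3, -0.0, -0.1]
width: 0.939
gripper_force: 0.0
```

>>> play_rows --claw '[-1, -1, -1, -1, -1, -1, -1, -1]' --pt "0 0 -1" --pt "0 0 -2" --pt "0 0 -2.5" --pt "0 0 -2.5" --pt "0 0 -2" --pt "0 0 -1" --pt "0 0 0" --pt "0 0 0" --spin '[0, 0, 0, 0, 0, 0, 0, 0]'

```text
time: 19.65
tool_pos: [490.4, 70.9, 176.6]
ee_rot: [-180.0, 0.0, -74.5]
contact_force: [-0.6, 0.9, -1.2]
width: 0.997
gripper_force: 0.0
```

```bash
python3 - <<'E'
from meas import *;from station import manip
plan(manip.state(),490.2,70.2,70,-80)
s=manip.snapshot("side");t=manip.snapshot("top")
u,v=pix(s,[475,140,40]);u=int(u);v=int(v)
cv2.imwrite("pics/side4.png",cv2.resize(s["img"][v-45:v+45,u-65:u+65],(780,540),interpolation=cv2.INTER_CUBIC)[:,:,::-1])
E
```

```text
tool_pos [490.4  70.9 176.6] rot [-1.800e+02  4.000e-02 -7.453e+01] F [-0.6  0.9 -1.2] w 84.7 t 19.65
shift cm [0.06 0.03 10.66] spin 0.095
```

View pics/side4.png

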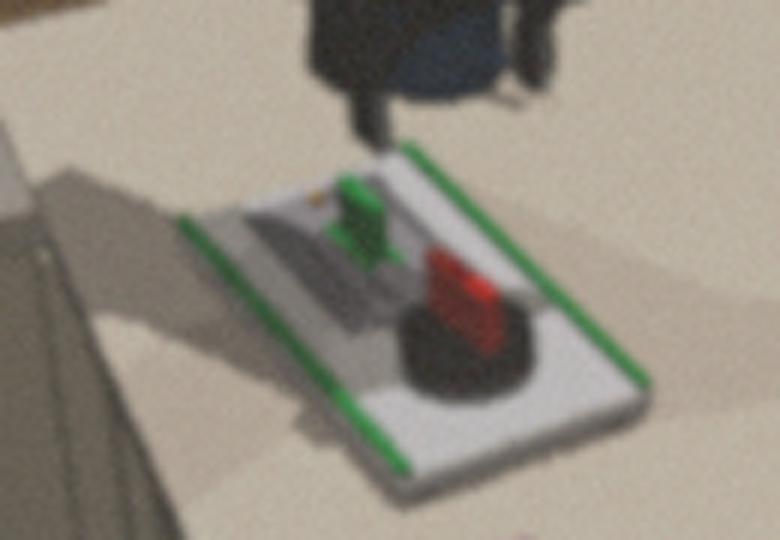

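The blade is seated with the pin (318,198) in its notch. The wing (465,300) now lies along the slicer, the knob is down and the gripper is clear of everything.

```bash
python3 -c "
from station import manip
print(manip.sign_off())"
```

```text
the job is handed in; nothing more can be done
None
```

I seated the blade over the pin, turned the knob about 70° clockwise, found the slot at roughly 0.1 rad and pushed the knob fully home; the job is handed in at about 20 s, but sign-off returned no verdict.

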